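# Third hand: hold a rack bracket against its rail for screwing

## Task

Be a third hand for someone who is about to screw a spice rack together: pick up the larger of the two wooden brackets with a light grip (the wood is soft: no more than 60 N), bring its end plate, upright and held clear of the surface, flat and centred against the front of the wooden rail in the jig so that their screw holes meet, and press the rail back on its springs with a steady 10 N or so, never 20 N. Finish while still holding and pressing it there; do not let go, and leave everything else where it is.

Things in the scene. Friction and masses are not known exactly. Their poses are not given: they have to be found in the camera images.
- bracket: the larger wooden bracket (120 g, mm), upright on the surface, a T from above: web 16 thick (local y), 44 high, along local x; end plate 56 wide (y) x 50 high x 8 thick at its +x end; cross boss 28 long, 26 diameter at its -x end. Origin on the underside, mid web: grip there from above across y. Plate's front face at local x = +45, its back at +37, boss centre at -39
- bracket_face (a point): centre of the front face of the larger bracket's end plate (local +45, 0, +25 in the bracket's frame, same axes): the face to be pressed against the rail
- jig: the screwing jig (mm), fixed. Origin on the surface straight below the centre of the unpressed rail's front face; local x points away from the robot (the pressing direction), z up. Base plate 100 x 160 x 12 from x = +30 to +130; grey rear block 100 wide, top at z = 105, from x = +100 to +125. In front of the rail is only free surface
- rail_face (a point): centre of the front face of the wooden rail in the jig, 75 mm above the surface; axes as the jig's, moves with the rail. Rail 110 wide (y), 60 high (z from 45 to 105), 20 thick; four pilot holes round the centre (18.5 to either side, 12.5 above and below) match those of the larger bracket's plate
- rail (a joint): how far the rail has been pushed back on its springs, along the jig's +x: 0 at rest, 0.040 m at its end stop. Spring 500 N/m without preload, so 10 N is 0.020 m. A pointer at the +y end of the rail stands between two dark lines on the base plate from 0.010 to 0.030 m
- short_bracket: a smaller wooden bracket of the same form, not the one to use: end plate 40 wide x 34 high x 8 thick, web 16 thick and 28 high, 60 overall length without the boss's curve. Origin on its underside, 30 behind its plate's front face. Stands on the surface, plate on its local +x side. It and the larger bracket swap places between runs
- screwdriver: a screwdriver, black handle, 160 mm long, up to about 30 mm thick, lying on the surface along its local x between the two brackets. Origin on its underside at mid length, tip towards +x
- timer: round twist timer, 68 across, 43 high, at the left. Origin at the centre of its underside
- tin: food tin, 75 across, 58 high, at the right. Origin at the centre of its underside
Things that resemble listed ones, but are neither listed nor needed, are in the scene too. Leave any blue look-alike of the bracket alone.

How it is judged:
By the outcome, as a careful person would: the job done as asked, in the order asked, and still so for the second after the job is handed in, while the arm keeps its last pose, push and grip.
It also fails if it takes over 42 s, if anything falls off the work surface, if the arm or the gripper's body presses on something with over 40 N, if the wrist force passes 120 N, or if a joint passes its speed limit or range.

## Robot

A 6-joint arm with a two-finger parallel gripper is mounted at the origin on a cart in front of the work surface, level with it; the furniture and walls round the work are solid. World frame = base frame: x ahead of the robot, y to its left, z up, the work surface at z = 0. Lengths are in m, angles in rad, forces in N, time in s.
With the tool pointing down it reaches from about 0.3 to 1 m from the base axis. Payload 5.1 kg.
Tool frame: the origin (TCP) lies at the very end of the fingers, on their centre line; the grasp point (between the pads) lies 19 mm behind it; z points along the fingers, y is the line along which they close (so a half turn about z gives the same grasp; the last joint's range is limited). The gripper opens to 95 mm and grips with 3 to 60 N. Pads are 20 mm wide; open, the fingers measure 119 mm over their backs; the gripper's body (75 mm by 180 mm) begins 59 mm behind the grasp point.
Start: joints at [1.194, 0.124, 1.65, -0, 1.367, -0.083], TCP at [0.188, 0.622, 0.184] pointing down, gripper open.
Joint ranges: [-2.61, 2.61], [-1.02, 2.33], [0.03, 2.71], [-1.35, 4.49], [0.32, 2.68], [-2.91, 2.91]. Speed limits (rad/s): [2.57, 2.57, 3.14, 3.14, 3.14, 3.14].

## Interface

Orientations are given as [roll, pitch, yaw] about the fixed x, y, z axes, in that order (R = Rz(yaw) Ry(pitch) Rx(roll)).
In Python, from cell import sense, get_image, close_job, regions_of gives the robot as it stands. The module is installed in compiled form; this text tells all that it offers.
- The arm moves only by the tool arm_command, never from a script. Its argument "deltas" is a list that holds one entry, the list of rows, each a list of 7 numbers: the turn, a rotation vector about the tool's x, y, z in rad, then the shift along the tool's x, y, z in m, then the closure in counts, from 0 (fully open) to 255 (shut). In form: [[[ax, ay, az, x, y, z, fingers], ...]]. A call has exactly 8 rows; each row shifts and turns the commanded pose from where the row before left it, along the tool's axes as they then stand; what a row does not reach is not made up. A row lasts 1/10 s, in which the tool goes at most 50 mm and 8.59 degrees, less where a joint would pass 70% of its speed; a pose out of reach is approached as far as the arm can. A call with a gripper value outside its range is refused whole. The fingers move at their own pace and stop on an object; the grip force is fixed at half the most. Time passes only in rows, so rows that do not move let the fingers close, or fill a call up. It gives the time, the measured TCP pose, the force, the opening and the grip force at its end, in the units of the state.
- sense(): the state, without advancing time (a new reading comes with each control period).
- get_image(name): name is "side" or "top" or "wrist"; returns a dict with "color" (384x512x3 uint8, blue, green, red), "range_z" (384x512 float32, m along the optical axis (not along the pixel's ray), 0 where there is no reading), "camera_matrix" (3x3 intrinsics, pixels), "position" and "rotation" of the camera in the world. Camera axes: x right, y down, z forward; pixel columns grow to the right and rows downward; lengths in m; the calibration is good to about 2 mm. A picture is of the moment at which its call begins.
- close_job(): hands the job in; it is judged then, once.
Trained networks look in a picture, given as the dict that the camera call returned (one of the last four; its "shot" number tells which), for a name from the list of things; names that differ only in an ending like _2 or _b are one class to them, and where a whole thing is asked for, a point or a joint stands for the part that bears it (a point fixed in the world has none). Each returns a list of dicts, best first, with "conf" (0 to 1); they miss things now and then, are a little off and sometimes report something else, mostly with a low value. They report only what shows in the picture. A call takes as long as a camera call. They do not tell look-alikes from the thing itself.
- regions_of(picture, name): "region" (384x512 bool, what is visible of it) and "bbox" ([left, top, right, bottom] in pixels, round what is visible of it).
The state is a dict: "time_s": time; "q": joint angles; "qd": joint speeds; "joint_efforts": joint torques, N m; "position": TCP position; "ee_rot": TCP orientation; "wrist_force": force on the tool from outside, world axes, zero at the start; "torque": the same for the moment, N m; "finger_gap": opening from 0.0 (shut) to 1.0 (fully open); "gripper_force": force on a finger pad.
Only numpy, scipy, OpenCV 4.12 (cv2) and the standard library are available. Lean on these libraries where they do the work, as an engineer would, in place of code of your own. Each camera call takes 0.05 s, during which the arm holds its last target. There are 200 camera calls.

## Working session

There is one attempt and no reset: what is moved stays moved. The work goes in short steps, Python scripts to look and compute and a tool call to move; the robot and the scene stay as the last step left them, time stands still between calls to the robot, and variables do not carry over. Pictures are saved under pics/ and viewed, at most 10 in all, crops included, and the job is handed in when it is done.

Besides the shell and the picture viewer there is one more tool, called after "Call:" as name([rows], argument=value, ...), one row to a line, values as JSON. arm_command: Moves the arm, as the interface text tells. Its arguments: {"type":"object","properties":{"deltas":{"type":"array","items":{"type":"array","items":{"type":"array","items":{"type":"number"}}}}},"required":["deltas"]}

```bash
mkdir -p pics; cat > h.py <<'E'
import numpy as np, cv2
from cell import sense, get_image, close_job, regions_of
def cloud(p):
    K=np.array(p["camera_matrix"]); z=p["range_z"]; v,u=np.indices(z.shape)
    c=np.stack([(u-K[0,2])/K[0,0]*z,(v-K[1,2])/K[1,1]*z,z],-1)
    w=c@np.array(p["rotation"]).T+np.array(p["position"]); w[z<=0]=np.nan
    return w
E
python3 - <<'E'
from h import *
s=sense(); print({k:np.round(v,3) for k,v in s.items()})
ims=[]
for n in("top","side"):
    p=get_image(n); ims.append(p["color"]); w=cloud(p); print(n,np.round(p["position"],3))
    for o in("bracket","short_bracket","jig","rail","screwdriver"):
        for r in regions_of(p,o):
            q=w[r["region"]]; q=q[np.isfinite(q[:,0])]
            print(o,round(r["conf"],2),r["bbox"],np.round(np.median(q,0),3),np.round(np.percentile(q,[2,98],axis=0),3).tolist())
    cv2.imwrite(f"pics/{n}0.png",p["color"])
E
```

```text
{'time_s': np.float64(0.0), 'q': array([ 1.194,  0.124,  1.652,  0.   ,  1.367, -0.083]), 'qd': array([-0.001, -0.001, -0.001,  0.   , -0.001,  0.001]), 'joint_efforts': array([-2.0000e-03, -4.1761e+01, -3.5992e+01,  7.7000e-02,  4.9000e-02,
       -0.0000e+00]), 'position': array([0.188, 0.621, 0.183]), 'ee_rot': array([-3.14 , -0.   ,  2.848]), 'wrist_force': array([-0.22 ,  0.344, -0.527]), 'torque': array([-0.052,  0.027,  0.045]), 'gripper_force': np.float64(0.0), 'finger_gap': np.float64(1.003)}Traceback (most recent call last):
  File "<stdin>", line 5, in <module>
  File "h.py", line 6, in cloud
    w=c@np.array(p["rotation"]).T+np.array(p["position"]); w[z<=0]=np.nan
      ~~~~~~~~~~~~~~~~~~~~~~~~~~~^~~~~~~~~~~~~~~~~~~~~~~~
ValueError: operands could not be broadcast together with shapes (384,512) (3,)
```

```bash
cat > h.py <<'E'
import numpy as np, cv2
from scipy.spatial.transform import Rotation as Ro
from cell import sense, get_image, close_job, regions_of
def R(r):
    r=np.array(r)
    return r if r.shape==(3,3) else Ro.from_euler("xyz",r).as_matrix() if r.size==3 else Ro.from_quat(r).as_matrix()
def cloud(p):
    K=np.array(p["camera_matrix"]); z=p["range_z"]; v,u=np.indices(z.shape)
    c=np.stack([(u-K[0,2])/K[0,0]*z,(v-K[1,2])/K[1,1]*z,z],-1)
    w=c@R(p["rotation"]).T+np.array(p["position"]); w[z<=0]=np.nan
    return w
E
python3 - <<'E'
from h import *
for n in("top","side"):
    p=get_image(n); w=cloud(p); print(n,np.round(p["position"],3),p["rotation"])
    for o in("bracket","short_bracket","jig","rail","screwdriver"):
        for r in regions_of(p,o):
            q=w[r["region"]]; q=q[np.isfinite(q[:,0])]
            if len(q)==0: continue
            print(o,round(r["conf"],2),r["bbox"],np.round(np.median(q,0),3),np.round(np.percentile(q,[2,98],axis=0),3).tolist())
    cv2.imwrite(f"pics/{n}0.png",p["color"])
E
```

```text
top [ 0.364 -0.027  1.193] [-2.99067127  0.01775009 -1.57589715]
bracket 0.72 [319.0, 214.1, 339.4, 249.8] [ 0.455 -0.192  0.043] [[0.398, -0.226, -0.001], [0.495, -0.171, 0.053]]
bracket 0.7 [136.5, 220.2, 171.7, 252.7] [0.439 0.244 0.041] [[0.403, 0.202, 0.0], [0.48, 0.29, 0.052]]
bracket 0.67 [278.5, 166.5, 301.5, 207.6] [ 0.573 -0.111  0.042] [[0.513, -0.134, -0.002], [0.61, -0.084, 0.053]]
short_bracket 0.64 [185.2, 209.9, 205.8, 233.9] [0.468 0.14  0.026] [[0.437, 0.12, -0.002], [0.497, 0.163, 0.036]]
jig 0.62 [200.0, 117.6, 259.3, 171.8] [0.669 0.055 0.07 ] [[0.591, -0.018, 0.008], [0.72, 0.129, 0.108]]
rail 0.57 [199.4, 136.8, 246.3, 175.8] [0.609 0.067 0.099] [[0.588, 0.012, 0.01], [0.671, 0.122, 0.108]]
rail 0.17 [143.9, 169.2, 172.4, 193.0] [0.577 0.239 0.028] [[0.549, 0.213, 0.009], [0.609, 0.273, 0.046]]
screwdriver 0.75 [244.2, 220.3, 262.7, 266.3] [ 0.404 -0.005  0.022] [[0.363, -0.022, -0.002], [0.463, 0.01, 0.028]]
side [0.788 0.786 0.729] [-2.24757608  0.0130437   2.80181044]
bracket 0.94 [234.9, 139.9, 273.4, 163.4] [ 0.446 -0.187  0.031] [[0.399, -0.209, 0.002], [
[... 197 characters left out ...]
[0.404, 0.209, 0.004], [0.481, 0.297, 0.051]]
bracket 0.64 [192.9, 187.0, 227.9, 254.0] [0.619 0.092 0.088] [[0.593, 0.012, 0.005], [0.668, 0.133, 0.107]]
short_bracket 0.96 [281.1, 231.5, 313.5, 257.8] [0.48  0.147 0.023] [[0.439, 0.13, 0.0], [0.501, 0.17, 0.035]]
jig 0.63 [165.9, 184.6, 235.0, 271.4] [0.666 0.09  0.049] [[0.598, -0.013, 0.006], [0.725, 0.136, 0.107]]
rail 0.94 [192.3, 184.0, 229.6, 253.9] [0.619 0.092 0.087] [[0.592, 0.008, 0.001], [0.669, 0.133, 0.107]]
rail 0.32 [232.6, 136.7, 272.0, 166.9] [ 0.448 -0.187  0.031] [[0.401, -0.222, 0.003], [0.493, -0.17, 0.05]]
screwdriver 0.79 [255.3, 187.0, 313.4, 211.1] [0.411 0.002 0.02 ] [[0.361, -0.016, 0.009], [0.504, 0.015, 0.027]]
```

View pics/top0.png

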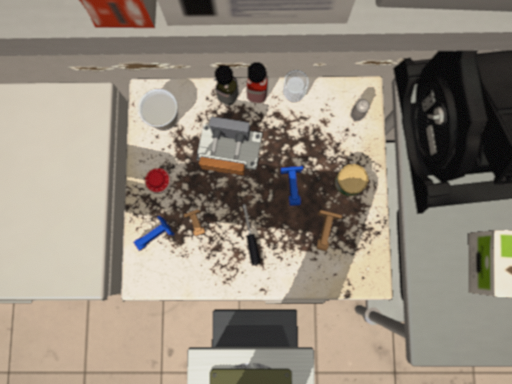

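View pics/side0.png

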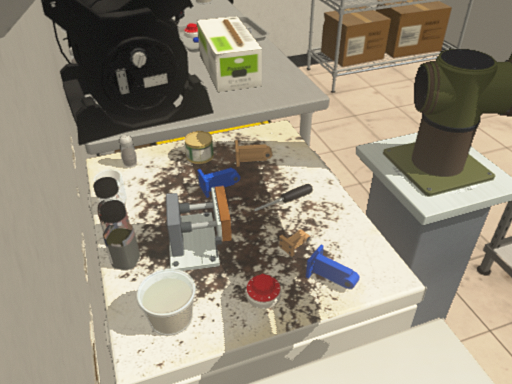

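```bash
cat >> h.py <<'E'
def rect(q):
    (c,s,a)=cv2.minAreaRect((q[:,:2]*1000).astype(np.float32)); return np.round(c,1),np.round(s,1),round(a,1)
E
python3 - <<'E'
from h import *
P=[]
for n in("top","side"):
    p=get_image(n); w=cloud(p); f=w.reshape(-1,3); f=f[np.isfinite(f[:,0])]
    b=f[(abs(f[:,0]-.45)<.08)&(abs(f[:,1]+.195)<.07)&(f[:,2]>.02)&(f[:,2]<.08)]
    r=f[(abs(f[:,0]-.62)<.06)&(abs(f[:,1]-.067)<.1)&(f[:,2]>.099)&(f[:,2]<.115)]
    print(n,len(b),"all",rect(b),"plate",rect(b[b[:,2]>.047]),"rail/blk top",rect(r),r[:,2].mean())
    if n=="top":
        u=cv2.resize(p["color"][190:270,170:370],None,fx=4,fy=4,interpolation=cv2.INTER_CUBIC)
        cv2.imwrite("pics/crop.png",u)
E
```

```text
top 415 all (array([ 458.8, -158.8]), array([118.4, 100. ]), 65.3) plate (array([ 458.8, -189.4]), array([51.8, 78.7]), 59.7) rail/blk top (array([608.3,  67.4]), array([115.7,  27.9]), 79.8) 0.10402166699815338
side 419 all (array([ 454.6, -162.6]), array([110.5,  99.8]), 69.4) plate (array([ 461.4, -187.8]), array([48.7, 83. ]), 54.7) rail/blk top (array([608.6,  68.7]), array([119. ,  27.4]), 79.9) 0.10390884972601373
```

View pics/crop.png

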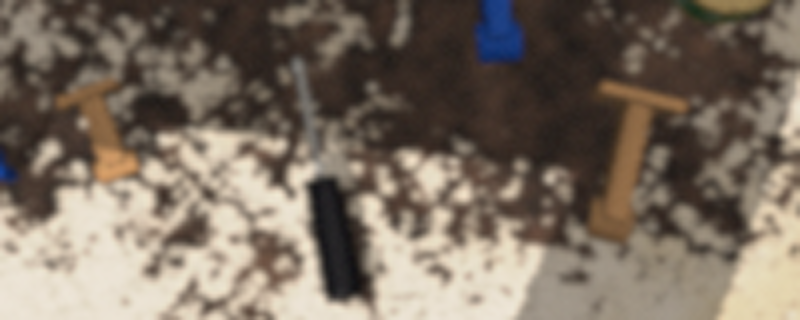

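Candidates in the top view are the wooden bracket (328,231), the short wooden one (195,222) and blue look-alikes at (153,236) and (292,187). I choose (328,231). The crop shows it is wooden and clearly longer than the left one, with its plate at crop (642,97), boss at (610,218), and a yaw of about -15°. The jig yaw is about -10°.

Call:
arm_command([
  [[0,0,0,-0.01,-0.015,0,0],[0,0,0,-0.02,-0.03,0,0],[0,0,0,-0.02,-0.03,0,0],[0,0,0,-0.02,-0.03,0,0],[0,0,0,-0.02,-0.03,0,0],[0,0,0,-0.02,-0.03,0,0],[0,0,0,-0.02,-0.03,0,0],[0,0,0,-0.02,-0.03,0,0]],
])

```text
time_s: 1.55
position: [0.2669, 0.362, 0.1844]
ee_rot: [3.141, 0.0, 2.848]
wrist_force: [-0.3, -0.4, -0.1]
finger_gap: 1.0
gripper_force: 0.0
```

Call:
arm_command([
  [[0,0,0,-0.02,-0.03,0,0],[0,0,0,-0.02,-0.03,0,0],[0,0,0,-0.02,-0.03,0,0],[0,0,0,-0.02,-0.03,0,0],[0,0,0,-0.02,-0.03,0,0],[0,0,0,-0.02,-0.03,0,0],[0,0,0,-0.02,-0.03,0,0],[0,0,0,-0.02,-0.03,0,0]],
])

```text
time_s: 2.35
position: [0.3506, 0.0859, 0.1846]
ee_rot: [3.141, 0.001, 2.848]
wrist_force: [0.3, -0.3, -0.1]
finger_gap: 1.0
gripper_force: 0.0
```

```bash
python3 - <<'E'
from h import *
s=sense(); print({k:np.round(v,3) for k,v in s.items() if k in("position","ee_rot","q","time_s")})
p=get_image("wrist"); np.save("w1.npy",cloud(p)); cv2.imwrite("pics/w1.png",p["color"]); print(p["position"],p["rotation"])
E
```

```text
{'time_s': np.float64(2.35), 'q': array([ 0.091, -0.589,  2.241,  0.   ,  1.488, -1.186]), 'position': array([0.351, 0.086, 0.185]), 'ee_rot': array([3.141e+00, 1.000e-03, 2.848e+00])}
[0.28532202 0.10557627 0.38597321] [ 2.89133318e+00 -8.52265111e-04  1.27766789e+00]
```

View pics/w1.png

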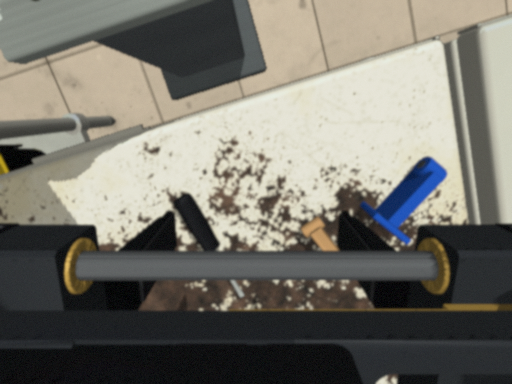

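The wrist view looks back over the robot side: screwdriver at (200,220), short bracket at (318,235), blue bracket at (405,195). I'll go above the bracket and turn the tool half round so that the camera looks towards the plate and jig side.

Call:
arm_command([
  [[0,0,0,-0.0215,-0.03,0,0],[0,0,0,-0.0215,-0.03,0,0],[0,0,0,-0.0215,-0.03,0,0],[0,0,0,-0.0215,-0.03,0,0],[0,0,0,-0.0215,-0.03,0,0],[0,0,0,-0.0215,-0.03,0,0],[0,0,0,-0.0215,-0.03,0,0],[0,0,0,-0.0215,-0.03,0,0]],
])

```text
time_s: 3.2
position: [0.4458, -0.1937, 0.1844]
ee_rot: [3.142, 0.001, 2.847]
wrist_force: [0.6, -0.4, 0.5]
finger_gap: 1.001
gripper_force: 0.0
```

Call:
arm_command([
  [[0,0,0.13,0,0,0,0],[0,0,0.13,0,0,0,0],[0,0,0.13,0,0,0,0],[0,0,0.13,0,0,0,0],[0,0,0.13,0,0,0,0],[0,0,0.13,0,0,0,0],[0,0,0.13,0,0,0,0],[0,0,0.13,0,0,0,0]],
])

```text
time_s: 4.0
position: [0.4455, -0.192, 0.1844]
ee_rot: [3.141, 0.0, 1.802]
wrist_force: [0.3, -0.1, 0.0]
finger_gap: 0.997
gripper_force: 0.0
```

Call:
arm_command([
  [[0,0,0.13,0,0,0,0],[0,0,0.13,0,0,0,0],[0,0,0.13,0,0,0,0],[0,0,0.13,0,0,0,0],[0,0,0.13,0,0,0,0],[0,0,0.13,0,0,0,0],[0,0,0.13,0,0,0,0],[0,0,0.13,0,0,0,0]],
])

```text
time_s: 4.8
position: [0.4456, -0.192, 0.1844]
ee_rot: [3.141, -0.0, 0.762]
wrist_force: [-0.0, 0.6, 0.1]
finger_gap: 0.999
gripper_force: 0.0
```

Call:
arm_command([
  [[0,0,0.13,0,0,0,0],[0,0,0.13,0,0,0,0],[0,0,0.13,0,0,0,0],[0,0,0.13,0,0,0,0],[0,0,0.13,0,0,0,0],[0,0,0.13,0,0,0,0],[0,0,0.13,0,0,0,0],[0,0,0.13,0,0,0,0]],
])

```text
time_s: 5.6
position: [0.4456, -0.192, 0.1844]
ee_rot: [-3.142, -0.0, -0.278]
wrist_force: [-0.1, -0.0, -0.1]
finger_gap: 1.005
gripper_force: 0.0
```

```bash
python3 - <<'E'
from h import *
s=sense(); print({k:np.round(v,3) for k,v in s.items() if k in("position","ee_rot","q","time_s")})
p=get_image("wrist"); np.save("w2.npy",cloud(p)); cv2.imwrite("pics/w2.png",p["color"]); print(p["position"],p["rotation"])
for o in("bracket","rail"):
  for r in regions_of(p,o): print(o,r["conf"],r["bbox"])
E
```

```text
{'time_s': np.float64(5.6), 'q': array([-0.518, -0.252,  2.007,  0.   ,  1.386,  1.331]), 'position': array([ 0.446, -0.192,  0.184]), 'ee_rot': array([-3.142, -0.   , -0.278])}
[ 0.51231297 -0.21096792  0.38582277] [ 2.89493544e+00  2.25068646e-04 -1.84780865e+00]
bracket 0.82 [231.5, 126.8, 284.1, 210.2]
bracket 0.58 [106.7, 33.6, 191.0, 136.3]
rail 0.98 [1.1, 66.4, 28.7, 102.0]
```

View pics/w2.png

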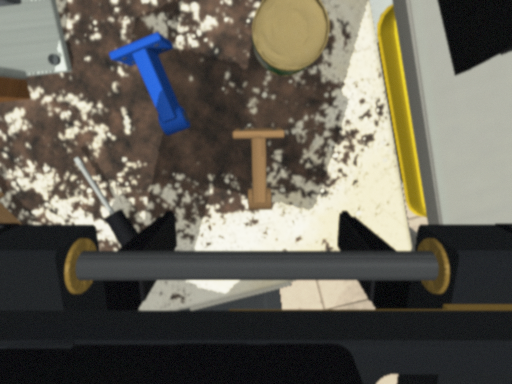

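The bracket is fully visible (plate at (258,133), boss at (259,199)) and almost aligned with the tool. I'll fit its pose from this depth picture, and the rail's from the top camera.

```bash
cat >> h.py <<'E'
from scipy.optimize import minimize
def rects_cost(x,q,boxes):   # sum of capped squared distances of plan points to the union of rectangles + spread to fill
    c,s=np.cos(x[2]),np.sin(x[2]); d=q[:,:2]-x[:2]; l=np.c_[d[:,0]*c+d[:,1]*s,-d[:,0]*s+d[:,1]*c]
    D=[np.hypot(np.maximum(0,abs(l[:,0]-cx)-hx),np.maximum(0,abs(l[:,1]-cy)-hy)) for cx,cy,hx,hy in boxes]
    return (np.minimum(np.min(D,0),.01)**2).mean()*1e6
BR=[(.041,0,.004,.028),(-.002,0,.041,.008),(-.039,0,.013,.014)]
def fit(q,boxes,x0):
    best=min((minimize(rects_cost,np.array(x0)+[a,b,t],(q,boxes),method="Nelder-Mead",options=dict(xatol=1e-5,fatol=1e-6,initial_simplex=np.array(x0)+[a,b,t]+np.array([[0,0,0],[.008,0,0],[0,.008,0],[0,0,.1]]))) for a in(-.008,0,.008) for b in(-.006,0,.006) for t in(-.08,.05)),key=lambda r:r.fun)
    return best.x,best.fun
E
python3 - <<'E'
from h import *
p=get_image("wrist"); w=cloud(p)
r=[r for r in regions_of(p,"bracket") if r["bbox"][0]>200][0]
m=cv2.dilate(r["region"].astype(np.uint8),np.ones((5,5)))>0
f=w[m]; f=f[np.isfinite(f[:,0])]; print("n",len(f),"z pct",np.round(np.percentile(f[:,2],[1,50,90,99]),3))
q=f[(f[:,2]>.012)]
x,c=fit(q,BR,(.447,-.192,-.26)); print("bracket",np.round(x,4),c)
cs,sn=np.cos(x[2]),np.sin(x[2]); d=q[:,:2]-x[:2]; l=np.c_[d@[cs,sn],d@[-sn,cs]]
for lo,hi in((-.055,-.03),(-.02,.03),(.034,.05)):
    k=l[(l[:,0]>lo)&(l[:,0]<hi)]; print(lo,hi,len(k),np.round(np.percentile(k,[3,97],axis=0)*1e3,1).tolist())
np.save("brk.npy",x)
for n in("top","side"):
    P=get_image(n); g=cloud(P).reshape(-1,3); g=g[np.isfinite(g[:,0])]
    g=g[(abs(g[:,0]-.608)<.03)&(abs(g[:,1]-.068)<.07)&(g[:,2]>.06)&(g[:,2]<.115)]
    t=g[g[:,2]>.1]; print(n,len(t),rect(t))
    # front edge line & ends in yaw -0.176
    for yaw in(-.16,-.18,-.2):
        cs,sn=np.cos(yaw),np.sin(yaw); a=np.c_[t[:,:2]@[cs,sn],t[:,:2]@[-sn,cs]]; print(yaw,np.round(np.percentile(a,[1,5,50,95,99],axis=0).T*1e3,1).tolist())
E
```

```text
n 2263 z pct [-0.001  0.044  0.05   0.052]
bracket [ 0.4476 -0.1948 -0.2539] 0.0019516297284898395
-0.055 -0.03 348 [[-51.5, -13.2], [-30.4, 13.2]]
-0.02 0.03 620 [[-18.4, -7.3], [28.2, 7.4]]
0.034 0.05 524 [[35.7, -25.6], [44.8, 25.7]]
top 422 (array([607.9,  66.9]), array([115.8,  27.1]), 80.6)
-0.16 [[576.1, 577.3, 587.7, 600.8, 602.8], [109.2, 113.3, 163.5, 212.9, 217.1]]
-0.18 [[572.9, 573.8, 584.3, 597.6, 599.1], [120.8, 125.1, 175.3, 224.6, 228.7]]
-0.2 [[568.7, 570.1, 580.7, 593.6, 596.1], [132.4, 137.0, 186.9, 236.3, 240.3]]
side 424 (array([608.7,  69.5]), array([115.9,  27. ]), 80.0)
-0.16 [[576.4, 577.7, 588.7, 601.3, 603.1], [110.2, 115.7, 170.6, 216.3, 219.0]]
-0.18 [[573.2, 574.1, 585.1, 597.8, 599.5], [121.8, 127.3, 182.4, 228.0, 230.8]]
-0.2 [[568.8, 570.4, 581.4, 594.0, 596.2], [133.5, 138.9, 194.0, 239.7, 242.4]]
```

Call:
arm_command([
  [[0,0,-0.024,0.0027,0.0023,0.01,0],[0,0,0,0,0,0.028,0],[0,0,0,0,0,0.03,0],[0,0,0,0,0,0.03,0],[0,0,0,0,0,0.03,0],[0,0,0,0,0,0.026,0],[0,0,0,0,0,0.015,0],[0,0,0,0,0,0.005,0]],
])

```text
time_s: 6.75
position: [0.4454, -0.1942, 0.0073]
ee_rot: [-3.14, 0.005, -0.247]
wrist_force: [0.9, 0.3, 0.2]
finger_gap: 0.996
gripper_force: 0.0
```

Call:
arm_command([
  [[0,0,0,0,0,0,255],[0,0,0,0,0,0,255],[0,0,0,0,0,0,255],[0,0,0,0,0,0,255],[0,0,0,0,0,0,255],[0,0,0,0,0,0,255],[0,0,0,0,0,0,255],[0,0,0,0,0,0,255]],
])

```text
time_s: 7.55
position: [0.4474, -0.1952, 0.0103]
ee_rot: [3.142, -0.0, -0.248]
wrist_force: [0.2, -0.1, 0.4]
finger_gap: 0.387
gripper_force: 0.0
```

Call:
arm_command([
  [[0,0,0,0,0,0,255],[0,0,0,0,0,0,255],[0,0,0,0,0,0,255],[0,0,0,0,0,0,255],[0,0,0,0,0,0,255],[0,0,0,0,0,0,255],[0,0,0,0,0,0,255],[0,0,0,0,0,0,255]],
])

```text
time_s: 8.35
position: [0.4474, -0.1951, 0.0102]
ee_rot: [-3.142, 0.0, -0.248]
wrist_force: [-0.4, 0.2, 0.4]
finger_gap: 0.165
gripper_force: 30.0
```

Call:
arm_command([
  [[0,0,0,0,0,-0.005,255],[0,0,0,0,0,-0.01,255],[0,0,0,0,0,-0.015,255],[0,0,0,0,0,-0.02,255],[0,0,0,0,0,-0.02,255],[0,0,0,0,0,-0.015,255],[0,0,0,0,0,-0.005,255],[0,0,0,0,0,0,255]],
])

```text
time_s: 9.15
position: [0.448, -0.1955, 0.1013]
ee_rot: [3.141, -0.002, -0.248]
wrist_force: [-0.1, 0.4, -1.8]
finger_gap: 0.16
gripper_force: 30.0
```

Call:
arm_command([
  [[0,0,0,-0.0015,-0.0125,0,255],[0,0,0,-0.003,-0.025,0,255],[0,0,0,-0.004,-0.035,0,255],[0,0,0,-0.004,-0.035,0,255],[0,0,0,-0.004,-0.035,0,255],[0,0,0,-0.004,-0.035,0,255],[0,0,0,-0.004,-0.035,0,255],[0,0,0,-0.004,-0.035,0,255]],
])

```text
time_s: 9.95
position: [0.4792, 0.054, 0.0988]
ee_rot: [3.141, 0.003, -0.248]
wrist_force: [0.5, 0.7, -1.9]
finger_gap: 0.162
gripper_force: 30.0
```

Call:
arm_command([
  [[0,0,0,-0.003,-0.025,0,255],[0,0,0,-0.002,-0.0125,0,255],[0,0,-0.024,0,0,0,255],[0,0,-0.024,0,0,0.01,255],[0,0,-0.025,0,0,0.015,255],[0,0,0,0,0,0.01,255],[0,0,0,0,0,0.005,255],[0,0,0,0,0,0,255]],
])

```text
time_s: 10.75
position: [0.4838, 0.0887, 0.0586]
ee_rot: [3.141, 0.003, -0.176]
wrist_force: [1.0, 0.0, -0.8]
finger_gap: 0.158
gripper_force: 30.0
```

```bash
python3 - <<'E'
from h import *
s=sense(); print({k:np.round(v,3) for k,v in s.items() if k in("position","ee_rot","q","time_s","gripper_force")})
p=get_image("wrist"); np.save("w3.npy",cloud(p)); cv2.imwrite("pics/w3.png",p["color"])
for o in("bracket","rail"):
  for r in regions_of(p,o): print(o,r["conf"],r["bbox"])
E
```

```text
{'time_s': np.float64(10.75), 'q': array([ 0.072, -0.113,  2.109, -0.   ,  1.149,  1.819]), 'position': array([0.484, 0.089, 0.059]), 'ee_rot': array([ 3.141e+00,  3.000e-03, -1.760e-01]), 'gripper_force': np.float64(29.996)}
bracket 0.91 [450.7, 0.0, 510.9, 121.6]
bracket 0.84 [35.7, 216.7, 130.3, 311.1]
bracket 0.58 [201.4, 145.3, 308.6, 294.7]
rail 0.94 [135.1, 0.1, 375.0, 39.4]
```

View pics/w3.png

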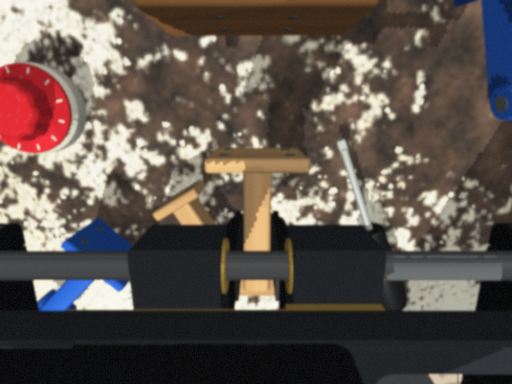

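The held bracket's plate (206–309, row 160) points at the rail's front (137–377, rows 0–35). I'll measure both in this one depth picture.

```bash
cat > m.py <<'E'
from h import *
def meas(p,s):
    w=cloud(p); f=w.reshape(-1,3); f=f[np.isfinite(f[:,0])]
    T=np.array(s["position"]); yaw=s["ee_rot"][2]; c,sn=np.cos(yaw),np.sin(yaw)
    d=f-T; l=np.c_[d[:,:2]@[c,sn],d[:,:2]@[-sn,c],f[:,2]]   # tool-yaw frame: x ahead, y left, z world
    pl=l[(l[:,0]>.02)&(l[:,0]<.053)&(abs(l[:,1])<.04)&(l[:,2]>T[2]-.06)]
    zt=np.percentile(pl[:,2],98); top=pl[(pl[:,2]>zt-.005)&(pl[:,0]>.032)]
    print("plate top z",zt,len(top),"x",np.percentile(top[:,0],[3,50,97])*1e3,"y",np.percentile(top[:,1],[1,3,97,99])*1e3,
      "slope",np.polyfit(top[:,1],top[:,0],1)[0])
    ra=l[(l[:,0]>.053)&(l[:,0]<.16)&(abs(l[:,1])<.08)]
    fr=ra[(ra[:,2]>.05)&(ra[:,2]<.1)]
    if len(fr)>50:
        A=np.c_[fr[:,1],fr[:,2]-.075,np.ones(len(fr))]; k=np.ones(len(fr),bool)
        for _ in range(5):
            co=np.linalg.lstsq(A[k],fr[k,0],rcond=None)[0]; k=abs(fr[:,0]-A@co)<.003
        print("front plane",k.sum(),"slope_y,slope_z,x0",co, "y ends",np.percentile(fr[k,1],[.5,2,98,99.5])*1e3)
    rt=ra[(ra[:,2]>.102)&(ra[:,2]<.11)]
    if len(rt)>30: print("rail top",len(rt),"z",np.median(rt[:,2]),"x",np.percentile(rt[:,0],[2,50])*1e3,"y",np.percentile(rt[:,1],[.5,2,98,99.5])*1e3)
E
python3 - <<'E'
from m import *
np.set_printoptions(precision=4,suppress=True)
s=sense(); print(s["position"],s["ee_rot"]); meas(get_image("wrist"),s)
E
```

```text
[0.4854 0.0891 0.0607] [-3.1414 -0.0008 -0.1756]Traceback (most recent call last):
  File "<stdin>", line 3, in <module>
  File "m.py", line 8, in meas
    print("plate top z",zt,len(top),"x",np.percentile(top[:,0],[3,50,97])*1e3,"y",np.percentile(top[:,1],[1,3,97,99])*1e3,
                                        ~~~~~~~~~~~~~^^^^^^^^^^^^^^^^^^^^
    return _quantile_unchecked(
        a, q, axis, out, overwrite_input, method, keepdims, weights)
    return _ureduce(a,
                    func=_quantile_ureduce_func,
    ...<5 lines>...
                    overwrite_input=overwrite_input,
                    method=method)
    r = func(a, **kwargs)
    result = _quantile(arr,
                       quantiles=q,
    ...<2 lines>...
                       out=out,
                       weights=wgt)
    slices_having_nans = np.isnan(arr[-1, ...])
                                  ~~~^^^^^^^^^
IndexError: index -1 is out of bounds for axis 0 with size 0
```

```bash
sed -i 's/(l\[:,2\]>T\[2\]-.06)/(l[:,0]>.034)\&(l[:,2]>T[2])\&(l[:,2]<T[2]+.048)/' m.py
python3 - <<'E'
from m import *
np.set_printoptions(precision=4,suppress=True)
s=sense(); print(s["position"],s["ee_rot"]); meas(get_image("wrist"),s)
E
```

```text
[0.4855 0.0892 0.0609] [-3.1413 -0.0012 -0.1754]
plate top z 0.10276249761843313 1613 x [36.7452 40.8069 44.4105] y [-27.1656 -25.7831  25.5994  26.651 ] slope 0.0022232913626871065
front plane 4591 slope_y,slope_z,x0 [-0.001  -0.0017  0.1128] y ends [-53.7681 -51.863   51.2026  53.1079]
rail top 3286 z 0.10557369607745794 x [112.5399 114.611 ] y [-54.1874 -52.2927  51.5984  53.3233]
```

Plate and rail are centred to within 0.3 mm and square to within 0.003 rad. The gap is about 68 mm, so I'll close 60 mm of it and check.

Call:
arm_command([
  [[0,0,0,0.005,0,0.0007,255],[0,0,0,0.01,0,0,255],[0,0,0,0.012,0,0,255],[0,0,0,0.012,0,0,255],[0,0,0,0.01,0,0,255],[0,0,0,0.006,0,0,255],[0,0,0,0.003,0,0,255],[0,0,0,0.002,0,0,255]],
])

```text
time_s: 11.8
position: [0.5442, 0.0788, 0.0594]
ee_rot: [3.142, 0.001, -0.175]
wrist_force: [0.1, 0.8, -1.2]
finger_gap: 0.16
gripper_force: 30.0
```

```bash
python3 - <<'E'
from m import *
np.set_printoptions(precision=4,suppress=True)
p=get_image("wrist"); cv2.imwrite("pics/w4.png",p["color"]); p=get_image("wrist")
s=sense(); print(s["position"],s["ee_rot"],s["wrist_force"]); meas(p,s)
E
```

```text
[0.544  0.0788 0.0595] [ 3.1415  0.0003 -0.1752] [ 0.0149 -0.3625 -1.5081]
plate top z 0.10122289156322577 1612 x [37.0895 41.1495 44.7345] y [-27.1625 -25.7981  25.5053  26.6943] slope 0.0030479815481440397
front plane 924 slope_y,slope_z,x0 [-0.0385 -1.1662  0.1087] y ends [-57.2052 -51.4883  54.8012  58.7106]
rail top 9159 z 0.10582986843892672 x [53.5814 63.5413] y [-54.3544 -52.5545  51.7392  53.4642]
```

View pics/w4.png

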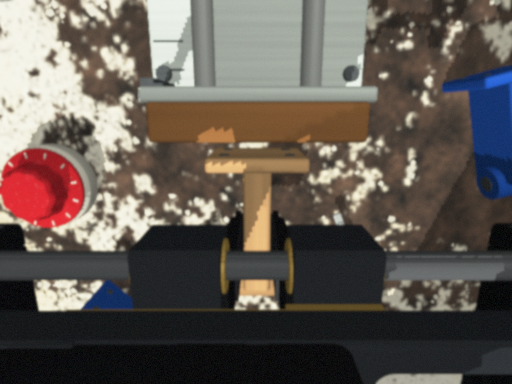

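Still centred, with an 8 mm gap. Pressing slowly now.

Call:
arm_command([
  [[0,0,0,0.003,0,-0.0004,255],[0,0,0,0.003,0,0,255],[0,0,0,0.002,0,0,255],[0,0,0,0.002,0,0,255],[0,0,0,0.002,0,0,255],[0,0,0,0.002,0,0,255],[0,0,0,0.002,0,0,255],[0,0,0,0.002,0,0,255]],
])

```text
time_s: 12.7
position: [0.5612, 0.0758, 0.0598]
ee_rot: [3.141, 0.002, -0.175]
wrist_force: [-3.7, 0.2, 1.2]
finger_gap: 0.16
gripper_force: 30.0
```

Call:
arm_command([
  [[0,0,0,0.002,0,0,255],[0,0,0,0.002,0,0,255],[0,0,0,0.002,0,0,255],[0,0,0,0.002,0,0,255],[0,0,0,0.001,0,0,255],[0,0,0,0.001,0,0,255],[0,0,0,0,0,0,255],[0,0,0,0,0,0,255]],
])

```text
time_s: 13.5
position: [0.5699, 0.0742, 0.0598]
ee_rot: [3.141, 0.005, -0.175]
wrist_force: [-8.4, 1.0, 5.4]
finger_gap: 0.163
gripper_force: 30.0
```

```bash
python3 - <<'E'
from m import *
np.set_printoptions(precision=4,suppress=True)
p=get_image("wrist"); cv2.imwrite("pics/w5.png",p["color"]); meas(p,sense())
for _ in range(3):
    get_image("side"); s=sense(); print(s["position"],s["ee_rot"],s["wrist_force"],s["torque"],s["gripper_force"],s["time_s"])
E
```

```text
plate top z 0.10707311317296246 2541 x [44.8605 48.9433 52.635 ] y [-39.0941 -37.4759  37.5702  39.2373] slope -0.0002462718884299746
front plane 788 slope_y,slope_z,x0 [-0.0697 -0.8856  0.1074] y ends [-47.6718 -40.8872  35.4087  39.1427]
rail top 5370 z 0.10582100716966857 x [53.1291 59.0137] y [-54.2424 -52.4263  51.6703  53.3834]
[0.5699 0.0743 0.0598] [ 3.1412  0.0046 -0.1751] [-8.5617  0.6064  4.0303] [0.1637 1.8071 0.0004] 30.01017540693283 13.6
[0.5699 0.0742 0.0598] [ 3.1411  0.0045 -0.1751] [-8.8636  0.2984  4.9131] [0.206  1.798  0.0069] 30.010085105895996 13.65
[0.5699 0.0742 0.0598] [ 3.1412  0.0045 -0.1751] [-8.1806  0.9415  4.7136] [0.1433 1.7377 0.076 ] 30.0103497505188 13.7
```

View pics/w5.png

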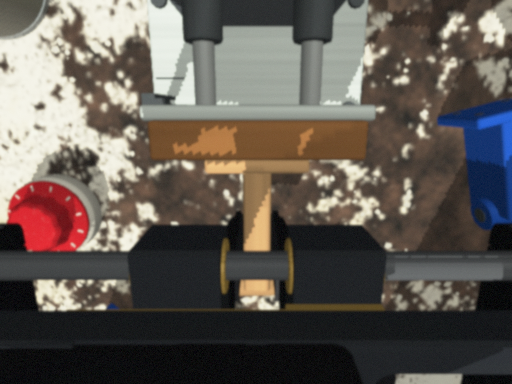

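Contact is flat and centred: the plate edge at row 167 spans 206–309 and the rail 147–369. It presses at about 8.7 N, with a slight tip-back of the tool (0.0045 rad). I'll undo that and add 2 mm.

Call:
arm_command([
  [[0,0.002,0,0.001,0,0,255],[0,0.002,0,0.001,0,0,255],[0,0,0,0,0,0,255],[0,0,0,0,0,0,255],[0,0,0,0,0,0,255],[0,0,0,0,0,0,255],[0,0,0,0,0,0,255],[0,0,0,0,0,0,255]],
])

```text
time_s: 14.5
position: [0.5715, 0.074, 0.0598]
ee_rot: [3.141, 0.001, -0.175]
wrist_force: [-9.2, 0.7, 5.2]
finger_gap: 0.161
gripper_force: 30.0
```

```bash
python3 - <<'E'
from m import *
np.set_printoptions(precision=4,suppress=True)
for _ in range(3):
    p=get_image("wrist"); s=sense(); print(s["position"],s["ee_rot"],s["wrist_force"],s["torque"],s["gripper_force"],s["time_s"])
f=cloud(p).reshape(-1,3); f=f[np.isfinite(f[:,0])]; T=np.array(s["position"]); y=s["ee_rot"][2]
d=f-T; l=np.c_[d[:,:2]@[np.cos(y),np.sin(y)],d[:,:2]@[-np.sin(y),np.cos(y)],f[:,2]]
def strip(n,k): print(n,len(k),"x",np.percentile(k[:,0],[2,50,98])*1e3,"y",np.percentile(k[:,1],[1,50,99])*1e3,"z",np.median(k[:,2]),"slope",np.polyfit(k[:,1],k[:,0],1)[0])
strip("plate",l[(l[:,0]>.034)&(l[:,0]<.0435)&(abs(l[:,1])<.045)&(l[:,2]>.096)&(l[:,2]<.1035)])
strip("web",l[(l[:,0]>.024)&(l[:,0]<.034)&(abs(l[:,1])<.02)&(l[:,2]>.085)&(l[:,2]<.1)])
strip("rail",l[(l[:,0]>.038)&(l[:,0]<.065)&(abs(l[:,1])<.065)&(l[:,2]>.1043)&(l[:,2]<.109)])
p=get_image("top"); cv2.imwrite("pics/side9.png",get_image("side")["color"][150:290,130:330].repeat(4,0).repeat(4,1))
E
```

```text
[0.5715 0.074  0.0597] [ 3.1411  0.0013 -0.1751] [-8.6748  0.8927  5.4652] [ 0.1773  1.9532 -0.0006] 30.01044362783432 14.55
[0.5715 0.0739 0.0598] [ 3.1411  0.0012 -0.1751] [-8.2813  0.4703  5.0865] [0.115  1.9637 0.0055] 30.010396242141724 14.6
[0.5715 0.074  0.0598] [ 3.1411  0.0013 -0.1751] [-8.6617  1.6239  5.284 ] [ 0.1827  1.9199 -0.0094] 30.01027375459671 14.65
plate 1336 x [36.8582 40.2775 43.4369] y [-27.152   -0.2458  27.0774] z 0.10035657401605508 slope 8.719753482977767e-05
web 488 x [24.1457 29.042  33.684 ] y [-7.5446  0.2847  7.5298] z 0.0944746299155423 slope 0.009792690548502975
rail 8442 x [45.2088 54.8346 63.6933] y [-53.5487  -0.2319  52.7548] z 0.10584441030987743 slope -0.00030284484141131267
```

View pics/side9.png

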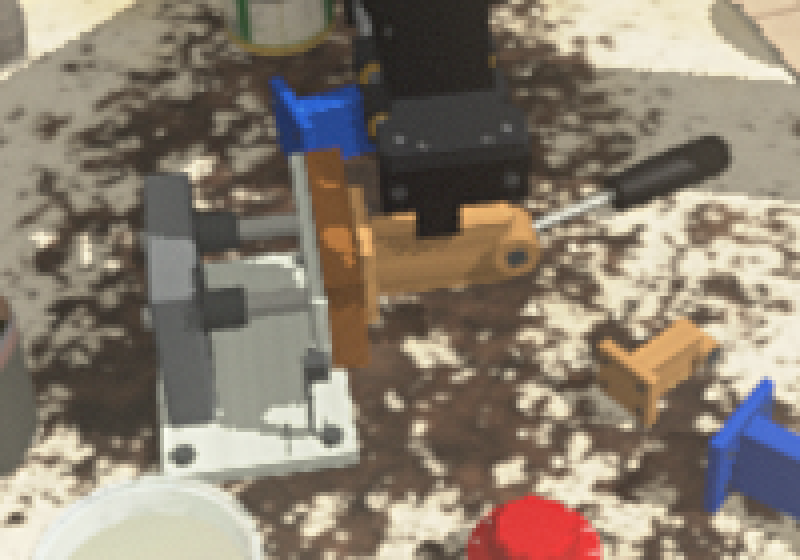

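The side view shows the plate flush on the rail, held clear of the surface. The pointer (crop (315,400)) stands over the base between the marks and nothing else has moved. Press depth is about 19 mm, or roughly 9.5 N. The height is 0.5 mm low and the centring 0.4 mm off. Handing in.

```bash
python3 -c "
from cell import *
print(close_job())"
```

```text
the job is handed in; nothing more can be done
None
```

The job is handed in at about 15 s: the larger wooden bracket is still gripped at 30 N, its plate flat on the rail (within about 0.5 mm of centre), with the rail pressed back about 19 mm at roughly 9–10 N; I saw nothing else moved.

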